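Load the spring magazine of a dial feeder

TASK

Load the spring magazine: put the two flat carriers in, one on the other, and the cover plate on top of them with its rib up, pushing each one down past the two snap catches, so that in the end the whole pile is held down under the catches. Leave all the other things where they are.

Things in the scene. Friction and masses are not known exactly. Their poses are not given: they have to be found in the camera images.
- magazine: Fixed spring magazine on a dark base plate 200 x 94 x 12 mm. Origin: centre of its underside, on the table; z up, x its long axis. Four corner posts (122 mm high, flared lips to 133 mm) form an upright shaft 124 (x) x 54 mm (y) inside. Its long sides are open over the middle 76 mm, for fingers. Outside each short end, 72 to 98 mm from the axis, stands a catch housing 36 mm wide, 120 mm high.
- magazine_mouth (a point): Point on the shaft's axis level with the undersides of both catches, 92 mm above the table; axes as the magazine's. A piece is caught once its flat top is pushed about 4 mm below this level and the catches have sprung out over its ends; let go, the pile rises until its top bears on the catches.
- platform (a joint): Spring platform, a flat steel plate 112 x 48 mm in the shaft. Travel down in m: 0 = empty, its top 1 mm below the catch undersides; 0.066 = bottom stop. The spring pushes up with 5 N at 0 and 100 N/m more (11.6 N at the stop). Reads about 0.019 with one carrier caught, 0.039 with two, 0.051 with both and the cover.
- catch_a (a joint): Sprung snap catch at the shaft's +x end, 28 mm wide, underside flat. Travel outward in m: 0 = out, jutting 7 mm into the shaft; 0.005 while a piece passes; 0.012 = stop. Its bevelled top spans 95 to 110 mm above the table; a piece set in the shaft rests there (underside about 105 mm up) until pushed. Passing both catches takes some 5 to 10 N besides the platform's force.
- catch_b (a joint): The same catch at the shaft's -x end; same values.
- carrier_a_center (a point): Flat aluminium carrier plate, 120 mm (its x) x 50 mm (its y) x 20 mm high, about 220 g, with two dark round marks on its top; lies flat on the table at the start. Point: its centre, half-way up, 10 mm above its underside. It may go in either way round.
- carrier_b_center (a point): The second carrier, the same in all respects. The two are interchangeable.
- cover_center (a point): Aluminium cover plate, 120 (x) x 50 (y) x 12 mm, about 180 g, with an upright rib along the middle of its top as a grip: 80 mm long (x), 14 mm thick (y), 26 mm high (12 to 38 mm above the underside). Lies rib up at the start. Point: centre of the plate, 6 mm above its underside. It may go in either way round; the rib then stands up between the catches.
- offcut_center (a point): Bystander: offcut of square aluminium profile with grooves, 120 (x) x 40 x 40 mm, loose. Point: its centre. Lies in the same places as the carriers do. Not to be moved.
- sensor_stand: Bystander, fixed: slim upright post with a yellow sensor head on a round foot (60 mm across), 190 mm tall. Origin: centre of its underside.
- grease_tin: Bystander: upright closed steel can, 56 mm across, 110 mm tall, loose. Origin: centre of its underside.
- driver_grip (a point): Bystander: screwdriver, 190 mm long, lying on the table along its x. Point: on its handle.
Not all that is in view belongs to the job. What is shaped like the part that bears carrier_a_center but blue or yellow is not meant.

How it is judged:
At the end, for the whole second after the job is handed in: Both carriers lie flat in the shaft (within 0.06 rad, 6 mm of its axis) under the cover, which lies flat, rib up, its top at most 2.5 mm above the catch undersides; both catches are out to within 2 mm, the platform is 46 to 57 mm down, the pieces are at rest (horizontal distance between each of carrier_a_center, carrier_b_center, cover_center and magazine below 0.006 m and z of carrier_a_center in the frame of magazine between 0.035 and 0.074 m and angle between the z axis of each of carrier_a_center, carrier_b_center and the z axis of magazine, either way round below 0.06 rad and z of carrier_b_center in the frame of magazine between 0.035 and 0.074 m and z of cover_center in the frame of magazine between 0.078 and 0.0885 m and angle between cover_center's own z axis and vertical below 0.06 rad and value of joint each of catch_a, catch_b below 0.002 m and value of joint platform between 0.046 and 0.057 m and linear speed of each of carrier_a, carrier_b, cover below 0.01 m/s); the robot touches nothing.
It fails at once if the profile offcut is pushed away (more than 30 mm) (distance of offcut_center from where it was at the start of the episode above 0.03 m).
It fails at once if the grease tin is pushed away (more than 30 mm) or tipped over (distance of grease_tin from where it was at the start of the episode above 0.03 m or angle between grease_tin's own z axis and vertical above 0.5 rad).
It fails at once if the screwdriver is pushed away (more than 30 mm) (distance of driver_grip from where it was at the start of the episode above 0.03 m).
It also fails if it takes over 69 s, if anything falls off the work surface, if the arm or the gripper's body presses on something with over 40 N, if the wrist force passes 120 N, or if a joint passes its speed limit or range.

ROBOT

A 6-joint arm with a two-finger parallel gripper is mounted at the origin on the work surface. World frame = base frame: x ahead of the robot, y to its left, z up, the work surface at z = 0. Lengths are in m, angles in rad, forces in N, time in s.
With the tool pointing down it reaches from about 0.25 to 0.775 m from the base axis. Payload 4 kg.
Tool frame: the origin (TCP) lies midway between the tips of the shut fingers; the grasp point (between the pads) lies arm.grip_depth behind it (arm.grip_depth is the distance from the TCP to the grasp point, in m); z points along the fingers, y is the direction in which the jaws open and shut (so a half turn about z gives the same grasp; the last joint's range is limited). The gripper opens to 85 mm and grips with 20 to 120 N. Pads are 22 mm wide; open, the fingers measure 114 mm over their backs; the gripper's body (76 mm by 85 mm) begins 54 mm behind the grasp point. The pads swing forward as they close: fully open they stand 13 mm farther back than shut.
Start: joints at [-1.334, 0.087, 1.371, -0, 1.684, -0.103], TCP at [0.183, -0.519, 0.231] pointing down, gripper open.
Joint ranges: [-3.1, 3.1], [-0.76, 2.03], [0.27, 2.55], [-1.08, 4.22], [0.17, 2.65], [-2.57, 2.57]. Speed limits (rad/s): [2.79, 2.79, 3.14, 3.14, 3.14, 3.14].

INTERFACE

Orientations are given as a unit quaternion [w, x, y, z].
In Python, from bench import status, viewer, finish_job, arm gives the robot as it stands.
- The arm moves only by the tool jog_arm, never from a script. Its argument "deltas" is a list that holds one entry, the list of rows, each a list of 7 numbers: the turn, a rotation vector about the tool's x, y, z in rad, then the shift along the tool's x, y, z in mm, then the closure, from 0 (fully open) to 1 (shut). In form: [[[wx, wy, wz, x, y, z, grip], ...]]. A call has 1 to 8 rows; each row is the pose to reach, as a shift and turn from the pose measured when the call began, along the tool's axes at that moment; what a row does not reach only later rows make up. A row lasts 1/8 s, in which the tool goes at most 62.5 mm and 10.7 degrees, less where a joint would pass 70% of its speed; a pose out of reach is approached as far as the arm can. A call with a gripper value outside its range is refused whole. The fingers move at their own pace and stop on an object; "grip_force" is the grip in N (left out, the last holds). Time passes only in rows, so rows that repeat a pose let the fingers close. It gives the time, the measured TCP pose, the force and the opening at its end, in the units of the state.
- status.read_state(): the state, without advancing time (a new reading comes with each control period).
- viewer.snapshot(name): name is "scene" or "side" or "wrist"; returns a dict with "img" (384x512x3 uint8, blue, green, red), "range_z" (384x512 float32, m along the optical axis (not along the pixel's ray), 0 where there is no reading), "fx", "fy", "cx", "cy" (pixels), "k1" (the pictures are not rectified: a ray, as slopes to the right and down, at radius r is drawn at 1 + k1 r^2 times it, then the intrinsics apply), "extrinsics" (4x4, takes a point from camera to world coordinates). Camera axes: x right, y down, z forward; pixel columns grow to the right and rows downward; lengths in m; the calibration is good to about 2 mm. A picture is of the moment at which its call begins.
- finish_job(): hands the job in, once; it reports no verdict.
The state is a dict: "time_s": time; "joints": joint angles; "qvel": joint speeds; "joint_torque": joint torques, N m; "tool_pos": TCP position; "tool_rot": TCP orientation; "contact_force": force on the tool from outside, world axes, zero at the start; "wrist_torque": the same for the moment, N m; "width": opening from 0.0 (shut) to 1.0 (fully open).
Only numpy, scipy, OpenCV 4.12 (cv2) and the standard library are available. Lean on these libraries where they do the work, as an engineer would, in place of code of your own. Each camera call takes 0.05 s, during which the arm holds its last target.

## Working session

There is one attempt and no reset: what is moved stays moved. The work goes in short steps, Python scripts to look and compute and a tool call to move; the robot and the scene stay as the last step left them, time stands still between calls to the robot, and variables do not carry over. Pictures are saved under pics/ and viewed, and the job is handed in when it is done.

Besides the shell and the picture viewer there is one more tool, called by a JSON object that holds its "method" and its "body". jog_arm: Moves the arm, as the interface text tells. Its arguments: {"type":"object","properties":{"deltas":{"type":"array"},"grip_force":{"type":"number"}},"required":["deltas"]}

```bash
ls; mkdir -p pics; python3 - <<'E'
from bench import status, viewer, arm
import cv2, numpy as np
print(status.read_state()); print({k:getattr(arm,k) for k in dir(arm) if k[0]!='_'})
for n in ("scene","side","wrist"):
    s=viewer.snapshot(n); cv2.imwrite(f"pics/{n}0.png",s["img"])
    np.savez(f"{n}0.npz",**s)
    print(n,s["fx"],s["fy"],s["cx"],s["cy"],s["k1"],np.round(s["extrinsics"],4).tolist())
E
```

```text
pics
{'time_s': 0.0, 'joints': array([-1.33410726e+00,  8.80177381e-02,  1.37231142e+00,  4.61028173e-06,
        1.68359177e+00, -1.03101756e-01]), 'qvel': array([ 0.00174699,  0.00086838,  0.0010487 , -0.00155264,  0.00126482,
       -0.00079734]), 'joint_torque': array([ 3.17008489e-04, -3.51859903e+01, -3.13271928e+01, -1.74970237e-04,
        1.05742537e-02, -1.39565000e-07]), 'tool_pos': array([ 0.18318552, -0.51805703,  0.23007584]), 'tool_rot': array([-1.16169135e-03,  9.85601745e-01,  1.69079407e-01, -7.54132989e-05]), 'contact_force': array([ 0.02404892, -0.32883683, -0.25533993]), 'wrist_torque': array([-0.03504432, -0.04008692,  0.04444935]), 'width': 0.9997325575152631}
{'PlanningError': <class 'bench.PlanningError'>, 'grip_depth': 0.0187}
scene 355.7314516313359 355.7314516313359 261.6594341073581 195.4760743951381 0.03385762556400086 [[0.0888, 0.7062, -0.7024, 1.2453], [0.9958, -0.0485, 0.0771, -0.0137], [0.0204, -0.7064, -0.7075, 0.8468], [0.0, 0.0, 0.0, 1.0]]
side 351.43278775523044 351.43278775523044 254.54706043771557 193.66240595585177 -0.08189339960938821 [[-0.9972, -0.065, 0.0368, 0.4167], [-0.0719, 0.7014, -0.7091, 0.6322], [0.0203, -0.7098, -0.7041, 0.6809], [0.0, 0.0, 0.0, 1.0]]
wrist 286.89618400142746 286.89618400142746 255.57364480888074 192.07376850548675 -0.05084360963937166 [[0.3332, -0.8947, -0.2975, 0.2597], [-0.9428, -0.3168, -0.1032, -0.4909], [-0.0019, 0.3149, -0.9491, 0.3742], [0.0, 0.0, 0.0, 1.0]]
```

View pics/scene0.png

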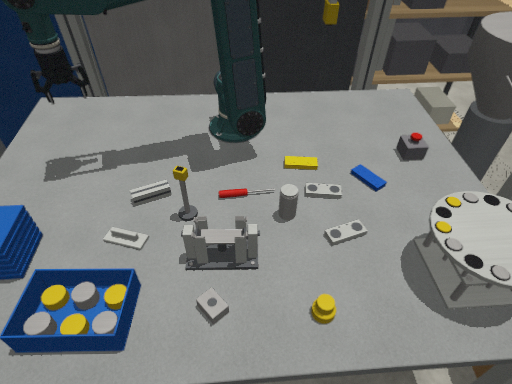

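View pics/side0.png

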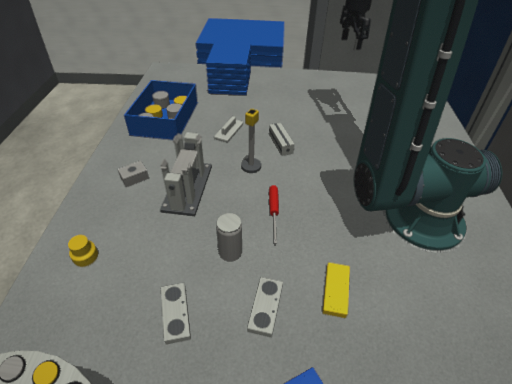

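View pics/wrist0.png

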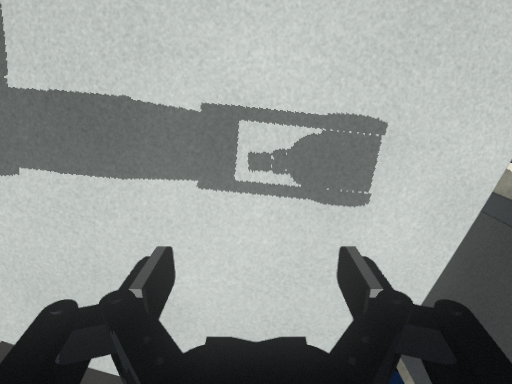

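The scene picture shows the two grey two-mark plates (carriers) at (323,190) and (346,232), and the cover with rib at (126,238). The magazine is at (222,245), the offcut at (150,191), the sensor stand at (185,195), the tin at (288,202) and the screwdriver at (245,193).

What could be taken for a carrier:
- yellow plate (300,162): wrong colour
- blue plate (368,177): wrong colour
- offcut (150,191): grooved, no marks
- small square with one mark (212,305)
- grey two-mark plates (323,190) and (346,232): chosen

What could be taken for the cover: the offcut (150,191), or the ribbed plate (126,238), which is chosen.

```bash
cat > h.py <<'E'
import numpy as np, cv2
from scipy.spatial.transform import Rotation as R
def und(s,px):
    px=np.atleast_2d(np.float64(px)); q=(px-[s["cx"],s["cy"]])/[s["fx"],s["fy"]]
    rd=np.linalg.norm(q,axis=1,keepdims=True); r=rd.copy()
    for _ in range(20): r=rd/(1+s["k1"]*r*r)
    return q*np.where(rd>0,r/np.maximum(rd,1e-12),1)
def plane(s,px,z):
    q=und(s,px); E=np.array(s["extrinsics"]); d=np.c_[q,np.ones(len(q))]@E[:3,:3].T; o=E[:3,3]
    return o+d*((z-o[2])/d[:,2])[:,None]
def cloud(s):
    h,w=s["range_z"].shape; v,u=np.mgrid[:h,:w]
    q=und(s,np.c_[u.ravel(),v.ravel()]); Z=s["range_z"].ravel()[:,None]; E=np.array(s["extrinsics"])
    P=np.c_[q*Z,Z]@E[:3,:3].T+E[:3,3]; P[Z[:,0]==0]=np.nan
    return P.reshape(h,w,3)
def proj(s,P):
    E=np.array(s["extrinsics"]); p=(np.atleast_2d(P)-E[:3,3])@E[:3,:3]; q=p[:,:2]/p[:,2:]
    return q*(1+s["k1"]*(q**2).sum(1,keepdims=True))*[s["fx"],s["fy"]]+[s["cx"],s["cy"]]
def yaw_d(a): return (np.degrees(a)+90)%180-90
E
python3 - <<'E'
from h import *
sc=dict(np.load("scene0.npz")); sd=dict(np.load("side0.npz"))
seeds={"scene":{"c1":(323,190),"c2":(346,232),"cov":(126,238),"off":(150,191)},"side":{"c1":(266,300),"c2":(175,312),"cov":(229,130),"off":(281,138)}}
for n,s in(("scene",sc),("side",sd)):
    C=cloud(s); Z=C[...,2]
    print(n,"table z med",np.nanmedian(Z[(Z<.03)&(Z>-.03)]))
    for k,(u,v) in seeds[n].items():
        W=np.zeros(Z.shape,np.uint8)
        W[(Z>.006)&(Z<.06)]=255
        nl,L,st,ct=cv2.connectedComponentsWithStats(W)
        l=L[v,u]; 
        if l==0: print(k,'no'); continue
        P=C[L==l]; zt=np.percentile(P[:,2],95)
        T=P[abs(P[:,2]-np.median(P[P[:,2]>np.median(P[:,2])-.003][:,2]))<.006]
        r=cv2.minAreaRect(np.float32(T[:,:2]*1000))
        print(n,k,st[l].tolist(),"zmed %.4f z95 %.4f"%(np.median(P[:,2]),zt),"rect",np.round(r[0],1),np.round(r[1],1),round(r[2],1))
    # magazine
s=sc;C=cloud(s)
for n,s in(("scene",sc),("side",sd)):
    C=cloud(s);Z=C[...,2]
    M=(Z>.006)&(Z<.018)
    u,v={"scene":(222,264),"side":(190,190)}[n]
    W=(M*255).astype(np.uint8); nl,L,st,ct=cv2.connectedComponentsWithStats(W)
    print(n,"base z",C[v,u], L[v,u])
for n,s in(("scene",sc),("side",sd)):
    b={"scene":(90,140,290,300),"side":(100,90,300,270)}[n]
    cr=s["img"][b[1]:b[3],b[0]:b[2]]
    cv2.imwrite(f"pics/{n}_crop.png",cv2.resize(cr,None,fx=3.5 if n=="scene" else 3,fy=3.5 if n=="scene" else 3,interpolation=cv2.INTER_CUBIC)[:600,:800])
cr=sc["img"][150:260,270:400]; cv2.imwrite("pics/car_crop.png",cv2.resize(cr,None,fx=5,fy=5,interpolation=cv2.INTER_CUBIC))
E
```

```text
scene table z med 0.0017825979905439215
scene c1 [305, 183, 37, 16, 479] zmed 0.0214 z95 0.0243 rect [406.4 283.8] [119.   55.7] 81.3
scene c2 [324, 219, 44, 26, 643] zmed 0.0216 z95 0.0245 rect [588.8 313.8] [ 52.5 121.5] 17.1
scene cov [103, 227, 46, 22, 623] zmed 0.0146 z95 0.0399 rect [ 559.6 -336.2] [123.4  52.3] 69.5
scene off [130, 180, 41, 26, 614] zmed 0.0389 z95 0.0434 rect [ 387.7 -283.5] [ 44.3 119.6] 19.0
side table z med 0.0012991174585355592
side c1 [247, 277, 36, 60, 1393] zmed 0.0208 z95 0.0228 rect [406.  282.8] [120.7  50.7] 81.0
side c2 [161, 283, 30, 61, 1469] zmed 0.0207 z95 0.0226 rect [588.9 313.3] [ 51.6 121. ] 16.7
side cov [214, 116, 29, 26, 377] zmed 0.0153 z95 0.0409 rect [ 560.4 -337.2] [118.7  51.2] 69.3
side off [269, 123, 25, 33, 523] zmed 0.0409 z95 0.0439 rect [ 386.2 -286. ] [ 40.5 121.8] 20.5
scene base z [ 0.67727748 -0.05611124  0.01360309] 424
side base z [0.61220443 0.01064057 0.061723  ] 0
```

View pics/scene_crop.png

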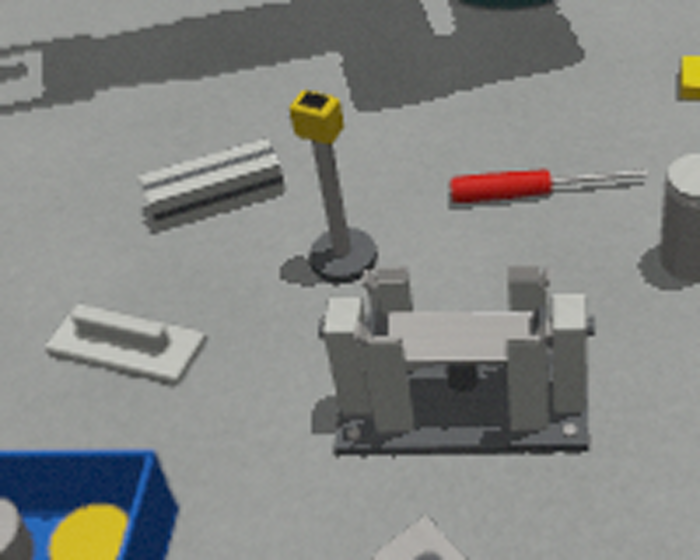

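View pics/car_crop.png

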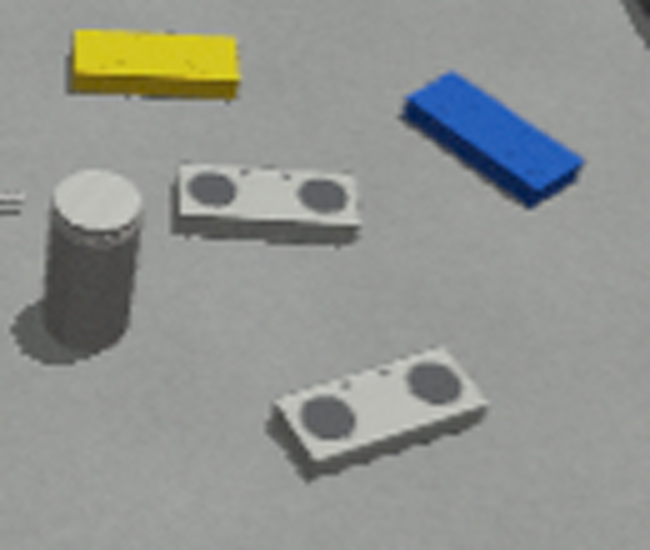

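View pics/side_crop.png

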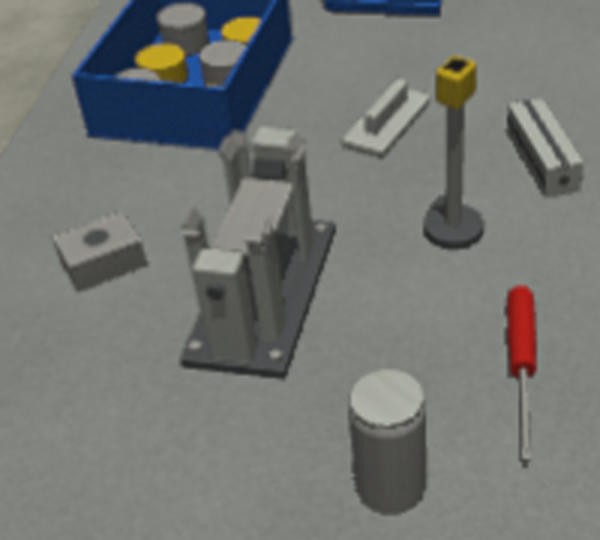

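The crops confirm two white-grey plates with two dark marks each and the ribbed cover; sizes 120x51 at z≈20 mm fit. Now the magazine's pose.

```bash
python3 - <<'E'
from h import *
for n in("scene","side"):
    s=dict(np.load(n+"0.npz")); C=cloud(s);Z=C[...,2]
    reg=(C[...,0]>.5)&(C[...,0]<.75)&(C[...,1]>-.2)&(C[...,1]<.1)
    print(n, np.histogram(Z[reg&(Z>.05)],bins=np.arange(.05,.14,.004)))
    for nm,lo,hi in (("plat",.086,.097),("hous",.114,.127)):
        W=((reg&(Z>lo)&(Z<hi))*255).astype(np.uint8)
        nl,L,st,ct=cv2.connectedComponentsWithStats(W)
        for l in range(1,nl):
            if st[l][4]<25: continue
            P=C[L==l]; r=cv2.minAreaRect(np.float32(P[:,:2]*1000))
            print(n,nm,st[l].tolist(),"z %.4f"%np.median(P[:,2]),np.round(r[0],1),np.round(r[1],1),round(r[2],1))
    # base plate front edge etc by dark mask at z~.012
    W=reg&(Z>.007)&(Z<.017)
    P=C[W]; r=cv2.minAreaRect(np.float32(P[:,:2]*1000)); print("base",len(P),np.round(r[0],1),np.round(r[1],1),round(r[2],1))
    print(s["img"][200:204,100])
E
```

```text
scene (array([ 48,  40,  41,  41,  43,  38,  46,  41,  35,  64, 494, 131,  78,
        76,  92,  76,  74, 188, 116,  66,  93,  19]), array([0.05 , 0.054, 0.058, 0.062, 0.066, 0.07 , 0.074, 0.078, 0.082,
       0.086, 0.09 , 0.094, 0.098, 0.102, 0.106, 0.11 , 0.114, 0.118,
       0.122, 0.126, 0.13 , 0.134, 0.138]))
scene plat [199, 226, 47, 22, 581] z 0.0925 [642.2 -52.5] [127.7  63.1] 84.8
scene plat [246, 237, 12, 6, 27] z 0.0927 [661.6  26.4] [28.6  9.1] 73.4
scene plat [194, 245, 12, 3, 31] z 0.0911 [ 669.6 -110. ] [29.5  3.9] 86.0
scene hous [195, 219, 12, 7, 47] z 0.1215 [ 610.5 -107.8] [12.1 30.5] 17.3
scene hous [235, 218, 11, 7, 41] z 0.1230 [615.   1.] [29.2 14.2] 63.5
scene hous [182, 225, 12, 12, 113] z 0.1210 [ 637.3 -139.9] [25.4 34.5] 84.3
scene hous [248, 224, 10, 12, 116] z 0.1209 [646.5  30.4] [23.9 35. ] 86.4
scene hous [234, 233, 12, 8, 35] z 0.1212 [675.3  -3.4] [12.7 28.9] 24.7
scene hous [193, 237, 12, 5, 39] z 0.1200 [ 669.4 -109.5] [28.6  3.6] 85.7
base 1023 [597.2 -65. ] [223.8 182.3] 86.4
[[150 154 151]
 [150 153 151]
 [151 154 151]
 [150 154 151]]
side (ar
[... 225 characters left out ...]
98, 0.102, 0.106, 0.11 , 0.114, 0.118,
       0.122, 0.126, 0.13 , 0.134, 0.138]))
side plat [170, 146, 32, 28, 439] z 0.0927 [642.5 -68.7] [111.4  65.9] 81.7
side plat [183, 174, 9, 10, 31] z 0.0920 [613.5   3.2] [28.4 12.1] 57.6
side plat [171, 183, 12, 9, 38] z 0.0920 [634.   34.8] [33.5 16.1] 45.4
side hous [184, 132, 15, 11, 99] z 0.1213 [ 627.2 -135.8] [33.3 55.9] 60.5
side hous [175, 137, 8, 10, 34] z 0.1208 [ 662.8 -113.6] [31.7  9.4] 79.8
side hous [182, 165, 9, 10, 38] z 0.1205 [612.9   0.9] [30.4 12.8] 60.3
side hous [162, 168, 19, 15, 160] z 0.1209 [654.   24.5] [33.5 55. ] 67.2
base 726 [606.9 -69.8] [270.1 113.8] 64.2
[[124 130 126]
 [123 128 125]
 [123 128 125]
 [123 128 125]]
```

```bash
cat >> h.py <<'E'
def tool(st):
    q=st["tool_rot"]; return R.from_quat([q[1],q[2],q[3],q[0]])
def go(st,p,phi):
    "world target TCP p, tool x heading phi deg, straight down -> jog row"
    T=tool(st); c,s=np.cos(np.radians(phi)),np.sin(np.radians(phi))
    G=R.from_matrix(np.array([[c,s,0],[s,-c,0],[0,0,-1]]))
    return np.round((T.inv()*G).as_rotvec(),4).tolist()+np.round(T.inv().apply(np.array(p)-st["tool_pos"])*1000,1).tolist()
def pose(st):
    M=tool(st).as_matrix(); return dict(t=round(st["time_s"],3),p=np.round(st["tool_pos"],4).tolist(),phi=round(np.degrees(np.arctan2(M[1,0],M[0,0])),2),tilt=np.round(M[:2,2],4).tolist(),f=np.round(st["contact_force"],1).tolist(),w=round(float(st["width"]),3))
E
python3 - <<'E'
from h import *
from bench import status
s=dict(np.load("scene0.npz"));d=dict(np.load("side0.npz"))
print("stand foot",plane(s,(187,213),.005),plane(d,(251,165),.005))
print("tin top",plane(s,(289,190),.11),plane(d,(229,223),.11))
st=status.read_state();print(pose(st));print(go(st,(.642,-.055,.30),86.9))
E
```

```text
stand foot [[ 0.47144072 -0.1647175   0.005     ]] [[ 0.47127677 -0.16830286  0.005     ]]
tin top [[0.49645985 0.14994675 0.11      ]] [[0.49429021 0.15064345 0.11      ]]
{'t': 0.15, 'p': [0.1832, -0.5182, 0.2304], 'phi': np.float64(19.47), 'tilt': [-0.0004, 0.0017], 'f': [0.4, 0.1, -0.2], 'w': 1.001}
[-0.0014, -0.0012, -1.1769, 586.9, -283.9, -69.0]
```

{"method": "jog_arm", "body": {"deltas": [[[0,0,-0.18,60,-30,-50,0],[0,0,-0.36,120,-60,-70,0],[0,0,-0.54,175,-85,-70,0],[0,0,-0.72,230,-112,-70,0],[0,0,-0.9,286,-139,-70,0],[0,0,-1.08,342,-166,-70,0],[0,0,-1.177,398,-193,-70,0],[0,0,-1.177,454,-220,-70,0]]], "grip_force": 100}}

```text
time_s: 1.15
tool_pos: [0.524, -0.173, 0.3006]
tool_rot: [-0.001, 0.726, 0.688, 0.0]
contact_force: [1.1, -1.4, 0.2]
width: 1.001
```

```bash
python3 - <<'E'
from h import *
from bench import status
st=status.read_state();print(pose(st));print(go(st,(.642,-.055,.30),86.9))
E
```

```text
{'t': 1.15, 'p': [0.524, -0.173, 0.3006], 'phi': np.float64(86.93), 'tilt': [-0.0006, 0.0015], 'f': [1.1, -1.4, 0.2], 'w': 1.001}
[-0.0007, -0.0015, 0.0006, 124.1, 111.5, 0.7]
```

{"method": "jog_arm", "body": {"deltas": [[[0,0,0,42,38,0,0],[0,0,0,84,76,0,0],[0,0,0,124,111.5,0,0],[0,0,0,124,111.5,0,0]]]}}

```text
time_s: 1.65
tool_pos: [0.6435, -0.0519, 0.2978]
tool_rot: [-0.002, 0.724, 0.69, -0.001]
contact_force: [0.4, -1.0, -0.2]
width: 0.998
```

```bash
python3 - <<'E'
from h import *
from bench import status,viewer
s=viewer.snapshot("wrist"); np.savez("wrist1.npz",**s); cv2.imwrite("pics/wrist1.png",s["img"])
st=status.read_state();print(pose(st)); print(np.round(s["extrinsics"],3).tolist())
E
```

```text
{'t': 1.7, 'p': [0.6425, -0.0537, 0.2987], 'phi': np.float64(87.1), 'tilt': [-0.0038, 0.0018], 'f': [-0.0, -0.3, -0.1], 'w': 0.998}
[[0.999, -0.044, -0.02, 0.648], [-0.048, -0.949, -0.312, 0.029], [-0.005, 0.312, -0.95, 0.442], [0.0, 0.0, 0.0, 1.0]]
```

View pics/wrist1.png

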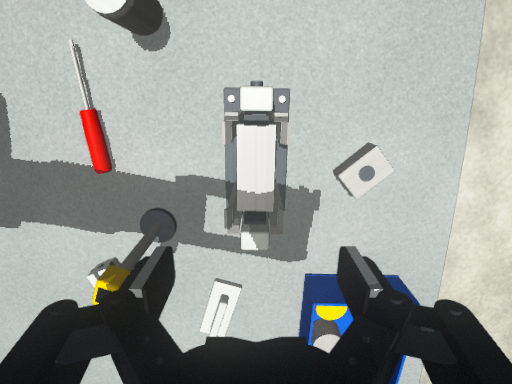

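The wrist picture shows the magazine from above: +y housing at about (257,98), platform at (256,160), other housing at (255,238).

```bash
python3 - <<'E'
from h import *
s=dict(np.load("wrist1.npz")); C=cloud(s);Z=C[...,2]
reg=(C[...,0]>.55)&(C[...,0]<.75)&(C[...,1]>-.2)&(C[...,1]<.1)
print(np.nanmedian(Z[(Z<.02)&(Z>-.02)]))
for nm,lo,hi in (("plat",.087,.0945),("hous",.1165,.1235),("lip",.125,.14)):
    W=((reg&(Z>lo)&(Z<hi))*255).astype(np.uint8)
    nl,L,st,ct=cv2.connectedComponentsWithStats(W,connectivity=4)
    for l in range(1,nl):
        if st[l][4]<25: continue
        P=C[L==l]; r=cv2.minAreaRect(np.float32(P[:,:2]*1000))
        print(nm,st[l].tolist(),"z %.4f"%np.median(P[:,2]),np.round(r[0],1),np.round(r[1],1),round(r[2],1), np.round(np.median(P[:,:2],0)*1000,1))
cr=s["img"][75:260,200:320]; cv2.imwrite("pics/mag1.png",cv2.resize(cr,None,fx=3.2,fy=3.2,interpolation=cv2.INTER_CUBIC))
E
```

```text
0.0014827820520262325
plat [236, 124, 40, 88, 3292] z 0.0925 [642.2 -56.4] [112.2  48.1] 87.1 [642.2 -52.8]
hous [240, 86, 34, 26, 837] z 0.1212 [647.6  28.7] [25.9 35.5] 87.2 [647.6  29.2]
hous [241, 231, 28, 19, 524] z 0.1212 [ 637.2 -140.3] [24.6 34.2] 87.0 [ 637.1 -138.7]
lip [225, 112, 14, 9, 107] z 0.1319 [620.3  12.8] [ 8.7 14. ] 82.5 [620.3  12.9]
lip [274, 113, 14, 8, 106] z 0.1317 [672.1   9.3] [ 7.8 14. ] 87.8 [671.8  10. ]
lip [222, 121, 9, 24, 197] z 0.1316 [613.2  -4.4] [24.3  8.2] 86.0 [613.3  -4.2]
lip [281, 122, 10, 23, 191] z 0.1317 [677.3  -8.2] [24.   8.5] 85.3 [677.2  -7.7]
lip [224, 208, 15, 28, 257] z 0.1313 [ 608.3 -109.6] [14.9 35.2] 14.5 [ 608.6 -111.6]
lip [271, 208, 16, 29, 260] z 0.1314 [ 669.1 -113.9] [36.4 15. ] 67.7 [ 669.2 -116.8]
```

View pics/mag1.png

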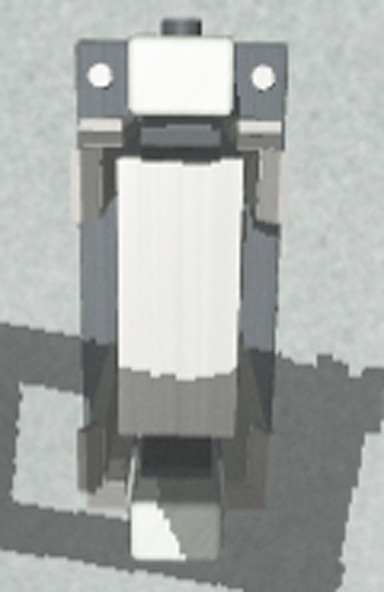

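```bash
python3 - <<'E'
from h import *
from bench import status
st=status.read_state();print(pose(st));print(go(st,(.589,.3135,.20),106.9))
E
```

```text
{'t': 1.7, 'p': [0.6425, -0.0537, 0.2987], 'phi': np.float64(87.1), 'tilt': [-0.0038, 0.0018], 'f': [-0.0, -0.3, -0.1], 'w': 0.998}
[-0.0036, -0.0022, -0.3456, 363.8, -71.7, 99.6]
```

{"method": "jog_arm", "body": {"deltas": [[[-0.004,-0.002,-0.05,50,-10,0,0],[-0.004,-0.002,-0.1,108,-21,10,0],[-0.004,-0.002,-0.2,166,-33,28,0],[-0.004,-0.002,-0.3,222,-44,47,0],[-0.004,-0.002,-0.346,275,-55,68,0],[-0.004,-0.002,-0.346,328,-65,88,0],[-0.004,-0.002,-0.346,364,-72,100,0],[-0.004,-0.002,-0.346,364,-72,100,0]]]}}

```text
time_s: 2.7
tool_pos: [0.5871, 0.3145, 0.1977]
tool_rot: [-0.001, 0.594, 0.804, -0.001]
contact_force: [0.3, -1.1, -0.5]
width: 1.001
```

```bash
cat > wl.py <<'E'
import sys
from h import *
from bench import status,viewer
def look(name,lo,hi,ctr,rad=.12,view="wrist"):
    s=viewer.snapshot(view); np.savez(name+".npz",**s); cv2.imwrite(f"pics/{name}.png",s["img"])
    C=cloud(s);Z=C[...,2]; reg=(abs(C[...,0]-ctr[0])<rad)&(abs(C[...,1]-ctr[1])<rad)
    W=((reg&(Z>lo)&(Z<hi))*255).astype(np.uint8)
    nl,L,st,ct=cv2.connectedComponentsWithStats(W,connectivity=4)
    for l in range(1,nl):
        if st[l][4]<60: continue
        P=C[L==l]; r=cv2.minAreaRect(np.float32(P[:,:2]*1000))
        print(name,st[l].tolist(),"z %.4f"%np.median(P[:,2]),np.round(r[0],1),np.round(r[1],1),round(r[2],1))
    s2=status.read_state(); print(pose(s2)); return s,s2
E
python3 - <<'E'
from wl import *
look("wrist2",.015,.027,(.589,.3135))
E
```

```text
wrist2 [236, 119, 46, 102, 4405] z 0.0215 [590.4 314.2] [ 50.1 120.2] 17.1
{'t': 2.75, 'p': [0.5881, 0.313, 0.1989], 'phi': np.float64(106.95), 'tilt': [-0.0008, -0.0013], 'f': [0.1, -0.6, 0.3], 'w': 0.999}
```

View pics/wrist2.png

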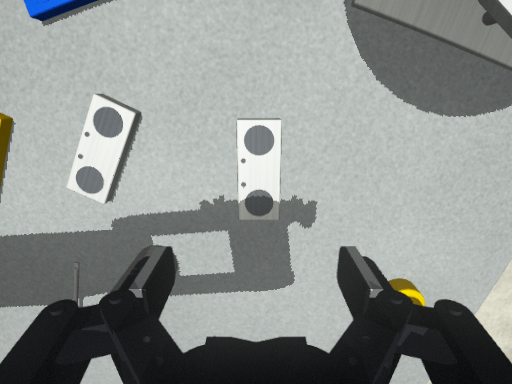

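Wrist view shows the carrier at (259,170): rect 50.1x120.2, agreeing with the two fixed cameras within 1.5 mm. Descend and grip.

```bash
python3 - <<'E'
from h import *
from bench import status
st=status.read_state();print(pose(st));print(go(st,(.5898,.3139,.001),107.0))
E
```

```text
{'t': 2.75, 'p': [0.5881, 0.313, 0.1989], 'phi': np.float64(106.95), 'tilt': [-0.0008, -0.0013], 'f': [0.1, -0.6, 0.3], 'w': 0.999}
[-0.0011, 0.001, -0.0008, 0.5, 2.1, 197.9]
```

{"method": "jog_arm", "body": {"deltas": [[[0,0,0,0.5,2,55,0],[0,0,0,0.5,2,110,0],[0,0,0,0.5,2,160,0],[0,0,0,0.5,2,188,0],[0,0,0,0.5,2,198,0],[0,0,0,0.5,2,198,0.2],[0,0,0,0.5,2,198,0.6],[0,0,0,0.5,2,198,0.6]]], "grip_force": 100}}

```text
time_s: 3.75
tool_pos: [0.5917, 0.3143, 0.0044]
tool_rot: [0.002, 0.595, 0.804, 0.002]
contact_force: [-0.1, -0.9, 4.6]
width: 0.56
```

```bash
python3 - <<'E'
from h import *
from bench import status
st=status.read_state();print(pose(st))
E
```

```text
{'t': 3.75, 'p': [0.5917, 0.3143, 0.0044], 'phi': np.float64(106.94), 'tilt': [0.0046, 0.0005], 'f': [-0.1, -0.9, 4.6], 'w': 0.56}
```

{"method": "jog_arm", "body": {"deltas": [[[0,0,0,0,0,0,1],[0,0,0,0,0,0,1],[0,0,0,0,0,-20,1],[0,0,0,0,0,-50,1]]]}}

```text
time_s: 4.25
tool_pos: [0.5904, 0.3139, 0.054]
tool_rot: [0.001, 0.595, 0.804, 0.0]
contact_force: [0.3, -0.7, -2.1]
width: 0.557
```

```bash
python3 - <<'E'
from wl import *
look("wrist3",.03,.10,(.589,.3135))
E
```

```text
wrist3 [168, 141, 178, 200, 22404] z 0.0711 [589.2 319.2] [ 75.4 111.3] 17.1
{'t': 4.3, 'p': [0.5937, 0.3154, 0.0608], 'phi': np.float64(106.95), 'tilt': [0.0113, 0.0035], 'f': [1.8, 1.0, 2.7], 'w': 0.558}
```

View pics/wrist3.png

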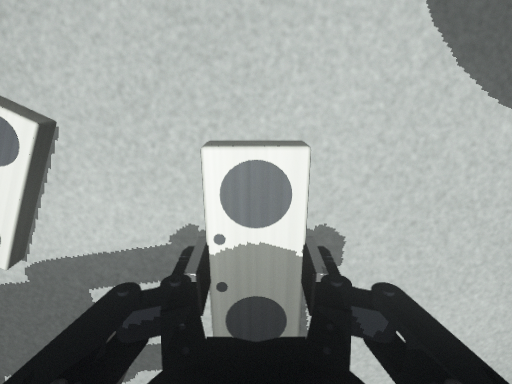

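```bash
python3 - <<'E'
from h import *
from bench import status
st=status.read_state();print(pose(st));print(go(st,(.6423,-.056,.20),87.1))
E
```

```text
{'t': 4.3, 'p': [0.5937, 0.3154, 0.0608], 'phi': np.float64(106.95), 'tilt': [0.0113, 0.0035], 'f': [1.8, 1.0, 2.7], 'w': 0.558}
[0.0117, -0.0021, 0.3465, -369.5, -60.1, -139.9]
```

{"method": "jog_arm", "body": {"deltas": [[[0.005,0,0,0,0,-55,1],[0.01,-0.002,0.05,-10,-2,-110,1],[0.0117,-0.002,0.15,-55,-9,-150,1],[0.0117,-0.002,0.25,-112,-18,-160,1],[0.0117,-0.002,0.33,-170,-28,-160,1],[0.0117,-0.002,0.3465,-228,-37,-160,1],[0.0117,-0.002,0.3465,-286,-46,-155,1],[0.0117,-0.002,0.3465,-340,-55,-145,1]]]}}

```text
time_s: 5.3
tool_pos: [0.639, -0.0284, 0.2063]
tool_rot: [0.001, 0.725, 0.689, 0.001]
contact_force: [0.6, -1.0, -1.9]
width: 0.557
```

```bash
python3 - <<'E'
from h import *
from bench import status
st=status.read_state();print(pose(st));print(go(st,(.6423,-.056,.20),87.1))
E
```

```text
{'t': 5.3, 'p': [0.639, -0.0284, 0.2063], 'phi': np.float64(87.09), 'tilt': [0.0026, -0.0002], 'f': [0.6, -1.0, -1.9], 'w': 0.557}
[0.0026, 0.0001, -0.0002, -27.4, 4.7, 6.4]
```

{"method": "jog_arm", "body": {"deltas": [[[0.0026,0,0,-20,4,6.4,1],[0.0026,0,0,-27.4,4.7,6.4,1],[0.0026,0,0,-27.4,4.7,6.4,1],[0.0026,0,0,-27.4,4.7,6.4,1]]]}}

```text
time_s: 5.8
tool_pos: [0.6425, -0.0542, 0.2007]
tool_rot: [0.0, 0.724, 0.69, 0.001]
contact_force: [0.7, 0.3, -1.7]
width: 0.551
```

```bash
cat >> wl.py <<'E'
def held(s,st,thick=.02):
    C=cloud(s); T=tool(st); Q=T.inv().apply(C.reshape(-1,3)-st["tool_pos"]).reshape(C.shape)
    img=s["img"].astype(int); v,u=np.mgrid[:384,:512]
    m=(abs(Q[...,1])<.03)&(Q[...,0]>.015)&(Q[...,0]<.075)&(Q[...,2]>-.04)&(Q[...,2]<.03)
    P=Q[m]; t=np.median(P[:,2]); P=P[abs(P[:,2]-t)<.006]
    A=np.c_[P[:,:2],np.ones(len(P))]; c=np.linalg.lstsq(A,P[:,2],rcond=None)[0]
    r=np.abs(A@c-P[:,2])<.0025; c=np.linalg.lstsq(A[r],P[r,2],rcond=None)[0]; P=P[r]
    print("top z(tool) at 0: %.1f mm slopes"%(c[2]*1000),np.round(c[:2],4),"x max %.1f"%(np.percentile(P[:,0],99.7)*1e3),"y %.1f..%.1f"%tuple(np.percentile(P[P[:,0]>.025][:,1],[.5,99.5])*1e3),len(P))
E
python3 - <<'E'
from wl import *
s,st=look("wrist4",.087,.0945,(.6423,-.056))
held(s,st)
print(go(st,(.6423,-.056,.20),87.1))
E
```

```text
wrist4 [229, 130, 55, 11, 490] z 0.0925 [645.5  -4.5] [ 8.6 47.6] 86.7
{'t': 5.85, 'p': [0.6425, -0.0542, 0.2007], 'phi': np.float64(87.22), 'tilt': [0.0011, 0.0002], 'f': [-0.8, 0.6, -2.7], 'w': 0.555}
top z(tool) at 0: -17.3 mm slopes [0.0047 0.0035] x max 60.9 y -24.4..24.6 9827
[0.001, -0.0002, 0.0021, -1.8, -0.1, 0.7]
```

View pics/wrist4.png

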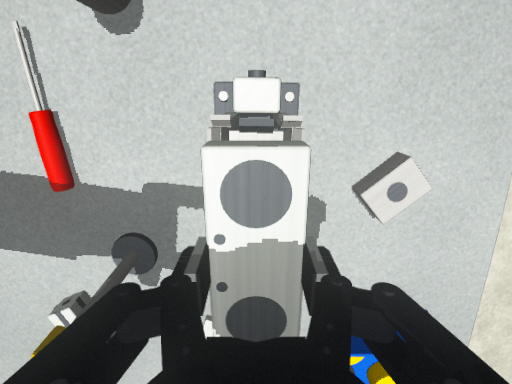

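Carrier held flat, its top about 16 mm above the TCP and centred to under 1 mm. Lower into the shaft mouth.

{"method": "jog_arm", "body": {"deltas": [[[0,0,0.002,-2.4,0,25,1],[0,0,0.002,-2.4,0,50,1],[0,0,0.002,-2.4,0,60,1],[0,0,0.002,-2.4,0,70,1],[0,0,0.002,-2.4,0,80,1],[0,0,0.002,-2.4,0,80,1]]]}}

```text
time_s: 6.6
tool_pos: [0.6421, -0.0564, 0.1199]
tool_rot: [-0.0, 0.725, 0.689, 0.0]
contact_force: [-1.0, 0.1, -2.0]
width: 0.552
```

```bash
python3 - <<'E'
from wl import *
s,st=look("side5",.12,.16,(.6423,-.056),view="side"); print(go(st,(.6423,-.0568,.112),87.1), status.read_state()["wrist_torque"])
cv2.imwrite("pics/side5c.png",cv2.resize(s["img"][90:240,120:270],None,fx=4,fy=4,interpolation=cv2.INTER_CUBIC))
E
```

```text
side5 [161, 134, 39, 40, 859] z 0.1369 [640.3 -55.2] [138.   74.3] 84.6
side5 [165, 173, 16, 8, 80] z 0.1214 [645.2  27.7] [25.3 32.5] 86.6
{'t': 6.65, 'p': [0.6424, -0.0566, 0.1206], 'phi': np.float64(87.11), 'tilt': [0.0008, 0.0002], 'f': [0.0, 0.1, -2.4], 'w': 0.553}
[0.0008, -0.0003, 0.0001, -0.2, -0.1, 8.6] [-0.03258016 -0.00189842  0.01052961]
```

View pics/side5c.png

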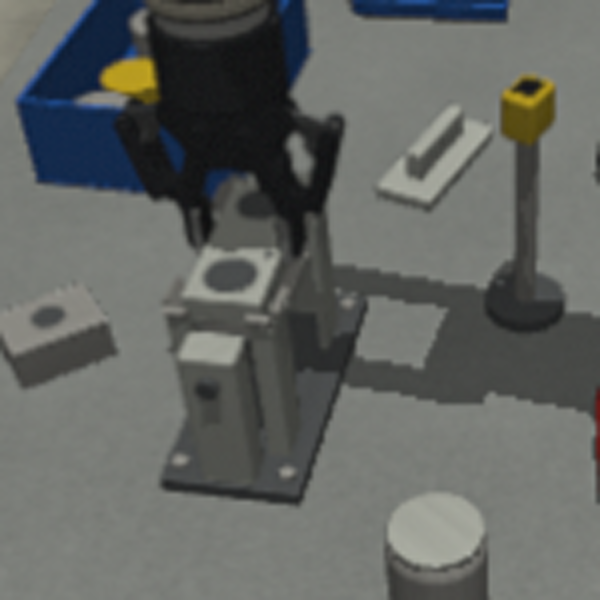

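The carrier is between the posts at (235,275) with no side force. Push it down.

{"method": "jog_arm", "body": {"deltas": [[[0,0,0,-0.2,0,9,1],[0,0,0,-0.2,0,16,1],[0,0,0,-0.2,0,22,1],[0,0,0,-0.2,0,28,1],[0,0,0,-0.2,0,34,1]]]}}

```text
time_s: 7.28
tool_pos: [0.6429, -0.0569, 0.0873]
tool_rot: [0.001, 0.725, 0.689, 0.001]
contact_force: [-1.1, 0.6, 4.8]
width: 0.554
```

```bash
python3 - <<'E'
from wl import *
st=status.read_state(); print(pose(st),go(st,(.6423,-.0568,.068),87.1),st["wrist_torque"])
E
```

```text
{'t': 7.275, 'p': [0.6429, -0.0569, 0.0873], 'phi': np.float64(87.11), 'tilt': [0.0024, -0.0001], 'f': [-1.1, 0.6, 4.8], 'w': 0.554} [0.0024, -0.0, 0.0001, 0.1, -0.7, 19.3] [-0.00693015  0.06513939 -0.08797985]
```

{"method": "jog_arm", "body": {"deltas": [[[0.002,0,0,0,-0.5,6,1],[0.002,0,0,0,-0.5,12,1],[0.002,0,0,0,-0.5,17,1],[0.002,0,0,0,-0.5,19,1],[0.002,0,0,0,-0.5,19,1]]]}}

```text
time_s: 7.9
tool_pos: [0.6429, -0.0569, 0.0685]
tool_rot: [0.001, 0.725, 0.689, 0.001]
contact_force: [0.9, -0.7, 4.6]
width: 0.557
```

```bash
python3 - <<'E'
from wl import *
st=status.read_state(); print(pose(st),go(st,(.6423,-.0568,.068),87.1),st["wrist_torque"])
s=viewer.snapshot("side"); cv2.imwrite("pics/side6c.png",cv2.resize(s["img"][90:240,120:270],None,fx=4,fy=4,interpolation=cv2.INTER_CUBIC))
s=viewer.snapshot("wrist"); cv2.imwrite("pics/wrist6.png",s["img"]); held(s,status.read_state())
E
```

```text
{'t': 7.9, 'p': [0.6429, -0.0569, 0.0685], 'phi': np.float64(87.1), 'tilt': [0.0016, -0.0001], 'f': [0.9, -0.7, 4.6], 'w': 0.557} [0.0016, -0.0, 0.0001, 0.1, -0.6, 0.5] [ 0.01113685 -0.30063069 -0.06644017]
top z(tool) at 0: -17.0 mm slopes [0.0002 0.0038] x max 68.8 y -27.4..26.8 8698
```

View pics/side6c.png

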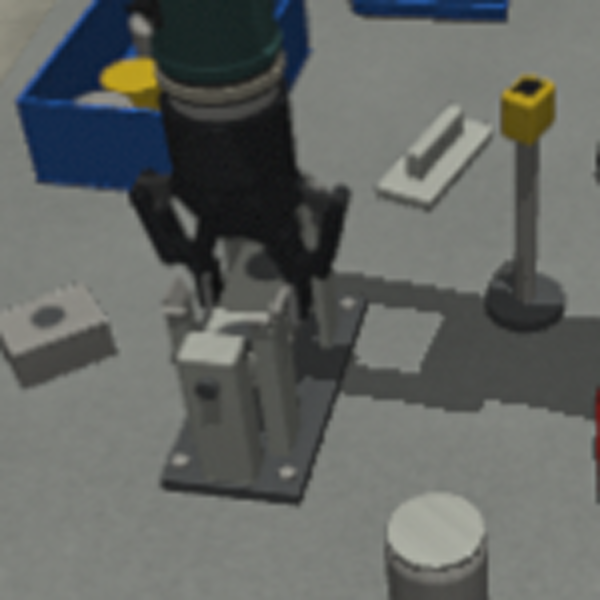

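View pics/wrist6.png

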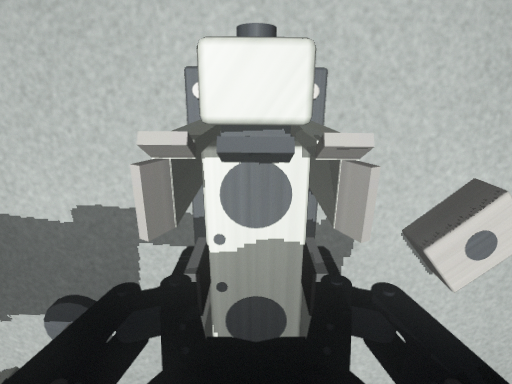

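The +x catch has sprung out over the carrier's end at (257,148). Release and lift.

{"method": "jog_arm", "body": {"deltas": [[[0,0,0,0,0,0,0.4],[0,0,0,0,0,0,0.1],[0,0,0,0,0,0,0],[0,0,0,0,0,-20,0],[0,0,0,0,0,-70,0],[0,0,0,0,0,-130,0],[0,0,0,0,0,-190,0],[0,0,0,0,0,-190,0]]]}}

```text
time_s: 9.0
tool_pos: [0.6451, -0.0573, 0.2692]
tool_rot: [0.007, 0.725, 0.689, 0.006]
contact_force: [-0.7, -0.2, -0.7]
width: 0.997
```

```bash
python3 - <<'E'
from wl import *
s,st=look("wrist7",.087,.0955,(.6423,-.056))
print(go(st,(.4062,.2833,.20),81.1))
cr=s["img"][75:260,200:320]; cv2.imwrite("pics/mag7.png",cv2.resize(cr,None,fx=3.2,fy=3.2,interpolation=cv2.INTER_CUBIC))
E
```

```text
wrist7 [228, 117, 46, 105, 4262] z 0.0936 [641.7 -57.7] [122.7  54.2] 86.9
{'t': 9.05, 'p': [0.6439, -0.0571, 0.2648], 'phi': np.float64(87.1), 'tilt': [0.0113, -0.0018], 'f': [0.9, 0.4, -0.8], 'w': 1.002}
[0.0115, 0.0007, 0.1048, 328.0, -255.4, 61.5]
```

View pics/mag7.png

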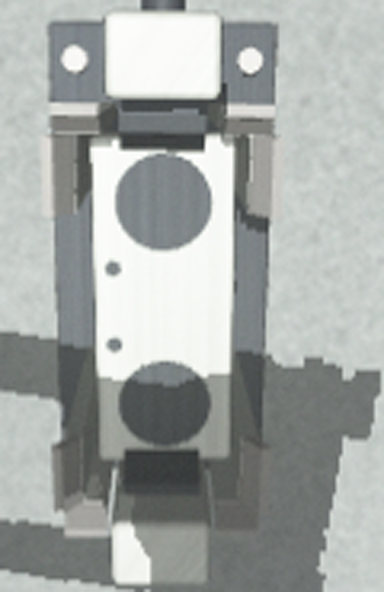

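Both catches lie over the carrier's ends and its top reads 92 mm, so it is caught. Go for the second carrier, passing high over the tin.

{"method": "jog_arm", "body": {"deltas": [[[0.0115,0,0.02,40,-31,0,0],[0.0115,0,0.05,85,-66,0,0],[0.0115,0,0.08,130,-101,0,0],[0.0115,0,0.105,178,-139,0,0],[0.0115,0,0.105,226,-176,0,0],[0.0115,0,0.105,274,-214,15,0],[0.0115,0,0.105,310,-242,45,0],[0.0115,0.0007,0.105,328,-255,61.5,0]]]}}

```text
time_s: 10.05
tool_pos: [0.4034, 0.2843, 0.1969]
tool_rot: [-0.001, 0.759, 0.651, -0.002]
contact_force: [-0.0, -0.8, -0.2]
width: 1.005
```

{"method": "jog_arm", "body": {"deltas": [[[0,0,0,0,0,0,0],[0,0,0,0,0,0,0]]]}}

```text
time_s: 10.3
tool_pos: [0.4034, 0.2836, 0.1966]
tool_rot: [-0.001, 0.759, 0.651, -0.003]
contact_force: [0.5, 0.3, -0.2]
width: 1.0
```

```bash
python3 - <<'E'
from wl import *
s,st=look("wrist8",.015,.027,(.406,.2833),.09)
print(go(st,(.4068,.2835,.001),81.1))
E
```

```text
wrist8 [238, 117, 46, 102, 4434] z 0.0216 [407.5 283.7] [119.7  50.1] 80.9
{'t': 10.35, 'p': [0.4041, 0.2836, 0.1973], 'phi': np.float64(81.19), 'tilt': [-0.0041, -0.0023], 'f': [-0.2, -0.8, -0.0], 'w': 1.0}
[-0.0037, 0.0029, 0.0016, 0.9, 3.5, 196.3]
```

View pics/wrist8.png

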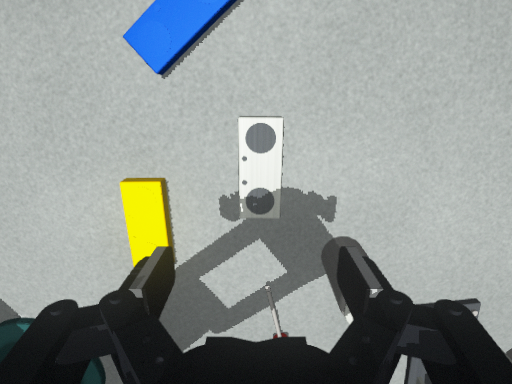

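The carrier is at (260,167), rect 50x120 as before; the screwdriver tip (268,287) and the yellow plate (145,210) are clear of the fingers.

{"method": "jog_arm", "body": {"deltas": [[[-0.0037,0.003,0.002,0.9,3.7,55,0],[-0.0037,0.003,0.002,0.9,3.7,110,0],[-0.0037,0.003,0.002,0.9,3.7,160,0],[-0.0037,0.003,0.002,0.9,3.7,186,0],[-0.0037,0.003,0.002,0.9,3.7,195,0],[-0.0037,0.003,0.002,0.9,3.7,195,0.3],[-0.0037,0.003,0.002,0.9,3.7,195,1],[-0.0037,0.003,0.002,0.9,3.7,195,1]]]}}

```text
time_s: 11.35
tool_pos: [0.409, 0.2844, 0.005]
tool_rot: [0.001, 0.76, 0.65, 0.003]
contact_force: [-0.3, -0.0, 5.4]
width: 0.556
```

{"method": "jog_arm", "body": {"deltas": [[[0,0,0,0,0,0,1],[0,0,0,0,0,-20,1],[0,0,0,0,0,-70,1],[0,0,0,0,0,-130,1],[0,0,0,0,0,-190,1],[0,0,0,0,0,-230,1],[0,0,0,0,0,-250,1],[0,0,0,0,0,-250,1]]]}}

```text
time_s: 12.35
tool_pos: [0.4085, 0.2842, 0.2569]
tool_rot: [0.001, 0.76, 0.65, 0.005]
contact_force: [0.9, 0.4, -2.0]
width: 0.555
```

```bash
python3 - <<'E'
from wl import *
s,st=look("wrist9",1,2,(.406,.2833),.09)
held(s,st)
print(go(st,(.6423,-.0565,.20),87.1))
E
```

```text
{'t': 12.4, 'p': [0.4078, 0.2838, 0.2549], 'phi': np.float64(81.09), 'tilt': [0.005, 0.0026], 'f': [-0.8, 1.9, -2.4], 'w': 0.553}
top z(tool) at 0: -18.8 mm slopes [0.0079 0.    ] x max 60.3 y -23.9..25.2 9583
[0.0047, -0.0031, -0.105, -300.0, 284.2, 55.2]
```

{"method": "jog_arm", "body": {"deltas": [[[0.0047,-0.003,-0.03,-35,33,0,1],[0.0047,-0.003,-0.06,-78,74,0,1],[0.0047,-0.003,-0.105,-121,115,0,1],[0.0047,-0.003,-0.105,-164,156,0,1],[0.0047,-0.003,-0.105,-207,197,5,1],[0.0047,-0.003,-0.105,-250,237,20,1],[0.0047,-0.003,-0.105,-284,269,45,1],[0.0047,-0.003,-0.105,-300,284.2,55,1]]]}}

```text
time_s: 13.4
tool_pos: [0.6413, -0.0585, 0.1945]
tool_rot: [-0.003, 0.726, 0.688, -0.003]
contact_force: [-0.0, 0.7, -1.3]
width: 0.556
```

{"method": "jog_arm", "body": {"deltas": [[[0,0,0,0,0,0,1],[0,0,0,0,0,0,1]]]}}

```text
time_s: 13.65
tool_pos: [0.6406, -0.0573, 0.1939]
tool_rot: [-0.005, 0.725, 0.688, -0.003]
contact_force: [0.9, 0.4, -1.8]
width: 0.56
```

```bash
python3 - <<'E'
from wl import *
s,st=look("wrist10",1,2,(.406,.2833),.09)
held(s,st)
print(go(st,(.6423,-.0562,.12),87.1))
E
```

```text
{'t': 13.7, 'p': [0.6409, -0.057, 0.195], 'phi': np.float64(87.06), 'tilt': [-0.0084, 0.0021], 'f': [-0.1, 0.0, -1.3], 'w': 0.552}
top z(tool) at 0: -15.5 mm slopes [0.0087 0.0061] x max 59.6 y -24.7..24.4 9438
[-0.0085, -0.0017, -0.0007, 0.7, 2.0, 75.0]
```

{"method": "jog_arm", "body": {"deltas": [[[-0.0085,-0.002,-0.001,0.7,2,20,1],[-0.0085,-0.002,-0.001,0.7,2,42,1],[-0.0085,-0.002,-0.001,0.7,2,54,1],[-0.0085,-0.002,-0.001,0.7,2,64,1],[-0.0085,-0.002,-0.001,0.7,2,74,1],[-0.0085,-0.002,-0.001,0.7,2,75,1]]]}}

```text
time_s: 14.45
tool_pos: [0.6419, -0.0561, 0.1192]
tool_rot: [-0.0, 0.725, 0.689, -0.0]
contact_force: [-1.5, 0.2, -2.7]
width: 0.554
```

```bash
python3 - <<'E'
from wl import *
s,st=look("side11",1,2,(.406,.2833),.09,view="side")
print(go(st,(.6423,-.0562,.068),87.1), st["wrist_torque"])
cv2.imwrite("pics/side11c.png",cv2.resize(s["img"][90:240,120:270],None,fx=4,fy=4,interpolation=cv2.INTER_CUBIC))
E
```

```text
{'t': 14.5, 'p': [0.6422, -0.0562, 0.1196], 'phi': np.float64(87.11), 'tilt': [-0.0005, -0.0002], 'f': [0.2, 0.6, -1.6], 'w': 0.556}
[-0.0005, 0.0002, 0.0002, 0.0, 0.1, 51.6] [0.03876799 0.02389794 0.01824601]
```

View pics/side11c.png

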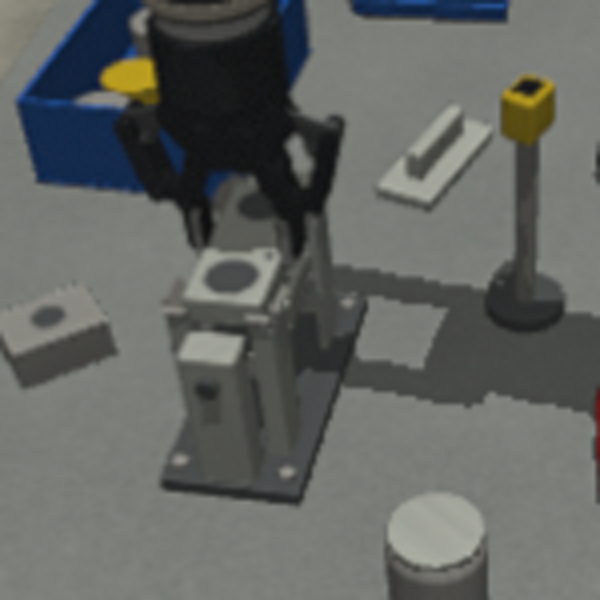

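The second carrier sits between the posts the same way, side force nil. Push.

{"method": "jog_arm", "body": {"deltas": [[[0,0,0,0,0,9,1],[0,0,0,0,0,16,1],[0,0,0,0,0,23,1],[0,0,0,0,0,29,1],[0,0,0,0,0,35,1],[0,0,0,0,0,41,1],[0,0,0,0,0,47,1],[0,0,0,0,0,52,1]]]}}

```text
time_s: 15.5
tool_pos: [0.6431, -0.0566, 0.0679]
tool_rot: [0.001, 0.725, 0.689, 0.0]
contact_force: [3.7, -1.1, 4.8]
width: 0.553
```

{"method": "jog_arm", "body": {"deltas": [[[0,0,0,0,0,1,1],[0,0,0,0,0,1,1]]]}}

```text
time_s: 15.75
tool_pos: [0.6429, -0.0565, 0.0668]
tool_rot: [0.001, 0.725, 0.689, 0.0]
contact_force: [1.5, -0.6, 5.7]
width: 0.556
```

```bash
python3 - <<'E'
from wl import *
st=status.read_state(); print(pose(st),go(st,(.6423,-.0562,.068),87.1),st["wrist_torque"])
s=viewer.snapshot("wrist"); cv2.imwrite("pics/wrist12.png",s["img"]); held(s,status.read_state())
E
```

```text
{'t': 15.75, 'p': [0.6429, -0.0565, 0.0668], 'phi': np.float64(87.1), 'tilt': [0.0014, -0.0007], 'f': [1.5, -0.6, 5.7], 'w': 0.556} [0.0014, 0.0006, 0.0001, 0.3, -0.6, -1.2] [-0.22521816 -0.39226368  0.00730217]
top z(tool) at 0: -16.3 mm slopes [-0.0013  0.0031] x max 68.6 y -27.3..26.9 8402
```

View pics/wrist12.png

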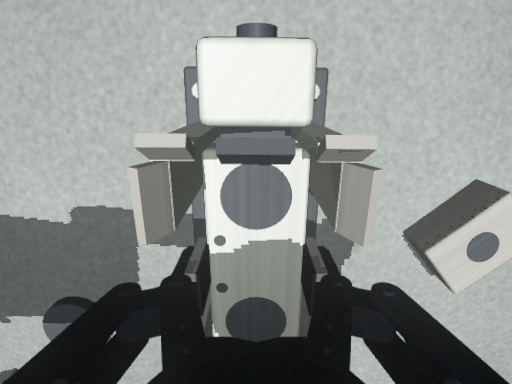

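Same picture as before: catch over the end at (257,150). Release and rise.

{"method": "jog_arm", "body": {"deltas": [[[0,0,0,0,0,0,0.4],[0,0,0,0,0,0,0.1],[0,0,0,0,0,0,0],[0,0,0,0,0,-20,0],[0,0,0,0,0,-70,0],[0,0,0,0,0,-130,0],[0,0,0,0,0,-190,0],[0,0,0,0,0,-190,0]]]}}

```text
time_s: 16.8
tool_pos: [0.645, -0.0567, 0.2674]
tool_rot: [0.007, 0.725, 0.689, 0.005]
contact_force: [0.3, -0.5, 0.6]
width: 1.002
```

```bash
python3 - <<'E'
from wl import *
s,st=look("wrist13",.087,.0955,(.6423,-.056))
print(go(st,(.560,-.3367,.20),69.4))
cr=s["img"][75:260,200:320]; cv2.imwrite("pics/mag13.png",cv2.resize(cr,None,fx=3.2,fy=3.2,interpolation=cv2.INTER_CUBIC))
E
```

```text
wrist13 [228, 118, 46, 105, 4271] z 0.0936 [641.6 -57.9] [122.1  53.9] 86.9
{'t': 16.85, 'p': [0.6439, -0.0565, 0.2629], 'phi': np.float64(87.11), 'tilt': [0.011, -0.0024], 'f': [-0.6, 0.7, -0.8], 'w': 0.999}
[0.0113, 0.0001, 0.3092, -283.9, -70.4, 62.7]
```

View pics/mag13.png

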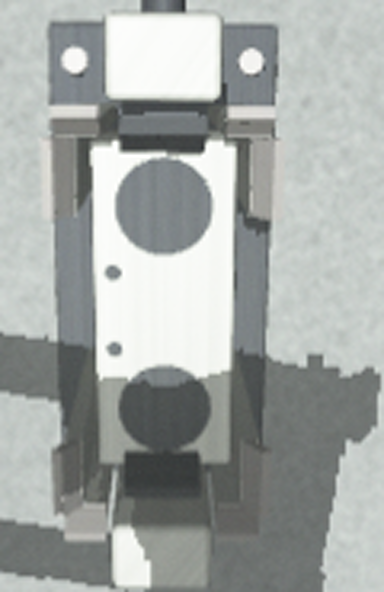

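Second carrier caught too, top at 92 mm. Now the cover.

{"method": "jog_arm", "body": {"deltas": [[[0.0113,0,0.05,-35,-8,0,0],[0.0113,0,0.15,-85,-21,0,0],[0.0113,0,0.25,-140,-35,5,0],[0.0113,0,0.309,-195,-48,20,0],[0.0113,0,0.309,-245,-61,42,0],[0.0113,0,0.309,-284,-70.4,62,0],[0.0113,0,0.309,-284,-70.4,62.7,0],[0.0113,0,0.309,-284,-70.4,62.7,0]]]}}

```text
time_s: 17.85
tool_pos: [0.5597, -0.3361, 0.1989]
tool_rot: [-0.001, 0.822, 0.569, -0.0]
contact_force: [0.3, 1.0, 0.3]
width: 1.0
```

```bash
python3 - <<'E'
from wl import *
s,st=look("wrist14",.008,.019,(.560,-.3367),.09)
C=cloud(s);Z=C[...,2];m=(Z>.034)&(Z<.045)&(abs(C[...,0]-.56)<.07)&(abs(C[...,1]+.337)<.07)
r=cv2.minAreaRect(np.float32(C[m][:,:2]*1000)); print("rib",m.sum(),np.round(r[0],1),np.round(r[1],1),r[2])
print(go(st,(.5605,-.3365,.014),69.4))
E
```

```text
wrist14 [236, 118, 44, 100, 3245] z 0.0135 [ 561.5 -337.8] [120.5  50.1] 69.9
{'t': 17.9, 'p': [0.5602, -0.3358, 0.1999], 'phi': np.float64(69.46), 'tilt': [-0.0002, 0.0008], 'f': [0.3, 0.7, 0.9], 'w': 1.002}
rib 891 [ 561.4 -337.3] [79.5 13.5] 69.8831787109375
[-0.0004, -0.0007, 0.0011, -0.7, 0.6, 185.9]
```

View pics/wrist14.png

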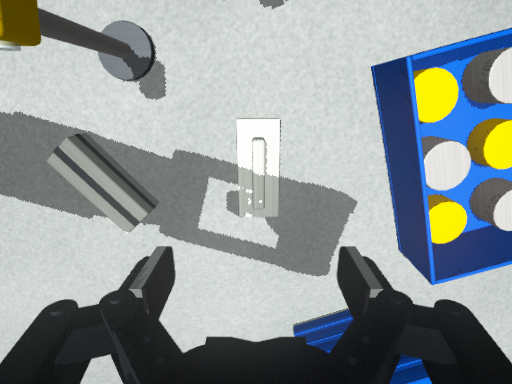

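The cover is at (258,168); rib rect 79.5x13.5 at 69.9°, plate 120x50. Bin and offcut are over 100 mm away. Grip the rib.

{"method": "jog_arm", "body": {"deltas": [[[0,0,-0.006,-1,1.2,55,0],[0,0,-0.006,-1,1.2,110,0],[0,0,-0.006,-1,1.2,155,0.2],[0,0,-0.006,-1,1.2,178,0.4],[0,0,-0.006,-1,1.2,183,0.5],[0,0,-0.006,-1,1.2,183,0.6],[0,0,-0.006,-1,1.2,183,0.7],[0,0,-0.006,-1,1.2,183,0.75]]]}}

```text
time_s: 18.9
tool_pos: [0.5619, -0.3375, 0.0188]
tool_rot: [0.001, 0.82, 0.572, 0.001]
contact_force: [0.6, -0.0, 0.8]
width: 0.248
```

{"method": "jog_arm", "body": {"deltas": [[[0,0,0,0,0,0,0.9],[0,0,0,0,0,0,1],[0,0,0,0,0,0,1]]], "grip_force": 110}}

```text
time_s: 19.27
tool_pos: [0.5621, -0.3378, 0.0192]
tool_rot: [0.001, 0.82, 0.572, 0.001]
contact_force: [1.0, -0.4, 0.3]
width: 0.14
```

```bash
python3 - <<'E'
from wl import *
s,st=look("wrist15",.008,.019,(.560,-.3367),.09)
E
```

```text
wrist15 [208, 139, 95, 121, 7445] z 0.0134 [ 570.4 -314.8] [71.6 50.3] 69.8
{'t': 19.325, 'p': [0.5621, -0.3377, 0.0192], 'phi': np.float64(69.81), 'tilt': [0.0029, -0.0014], 'f': [0.0, 0.6, 2.7], 'w': 0.135}
```

View pics/wrist15.png

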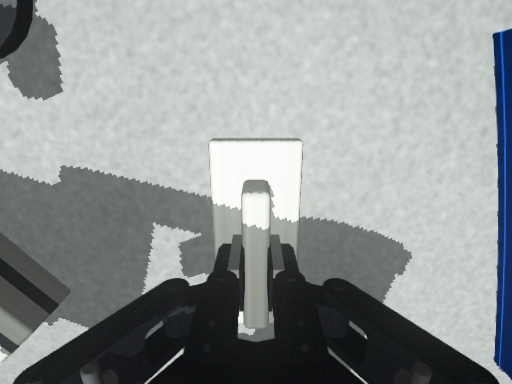

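{"method": "jog_arm", "body": {"deltas": [[[0,0,0,0,0,-15,1],[0,0,0,0,0,-60,1],[0,0,0,0,0,-115,1],[0,0,0,0,0,-170,1],[0,0,0,0,0,-215,1],[0,0,0,0,0,-235,1],[0,0,0,0,0,-235,1]]]}}

```text
time_s: 20.2
tool_pos: [0.562, -0.3379, 0.2577]
tool_rot: [0.004, 0.82, 0.572, 0.002]
contact_force: [-0.9, 0.4, -1.2]
width: 0.133
```

```bash
python3 - <<'E'
from wl import *
s,st=look("wrist16",1,2,(.560,-.3367),.09); held(s,st)
print(go(st,(.6423,-.056,.20),87.1))
E
```

```text
{'t': 20.25, 'p': [0.5615, -0.3374, 0.255], 'phi': np.float64(69.81), 'tilt': [0.0041, -0.0024], 'f': [-0.1, -0.5, -2.4], 'w': 0.134}
top z(tool) at 0: 3.0 mm slopes [ 0.0084 -0.0024] x max 59.8 y -24.1..25.2 6102
[0.0045, 0.0015, -0.3018, 292.1, -21.5, 54.7]
```

View pics/wrist16.png

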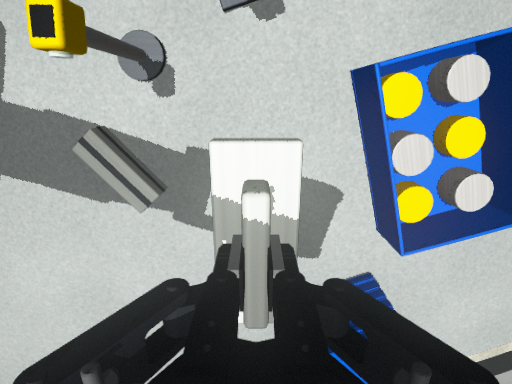

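{"method": "jog_arm", "body": {"deltas": [[[0.0045,0.0015,-0.05,35,-3,0,1],[0.0045,0.0015,-0.15,85,-6,0,1],[0.0045,0.0015,-0.25,140,-10,5,1],[0.0045,0.0015,-0.302,195,-14,20,1],[0.0045,0.0015,-0.302,250,-18,42,1],[0.0045,0.0015,-0.302,292,-21.5,54.7,1],[0.0045,0.0015,-0.302,292,-21.5,54.7,1],[0.0045,0.0015,-0.302,292,-21.5,54.7,1]]]}}

```text
time_s: 21.25
tool_pos: [0.6415, -0.0563, 0.1982]
tool_rot: [-0.001, 0.725, 0.689, -0.001]
contact_force: [0.1, -0.1, -2.0]
width: 0.133
```

```bash
python3 - <<'E'
from wl import *
s,st=look("wrist17",1,2,(.560,-.3367),.09); held(s,st)
print(go(st,(.6423,-.0562,.128),87.1))
E
```

```text
{'t': 21.3, 'p': [0.6418, -0.0569, 0.1991], 'phi': np.float64(87.06), 'tilt': [-0.0018, -0.0003], 'f': [-0.1, 0.2, -1.1], 'w': 0.135}
top z(tool) at 0: 6.5 mm slopes [0.0064 0.0036] x max 60.7 y -25.0..24.4 6174
[-0.0018, 0.0004, -0.0007, 0.8, 0.6, 71.1]
```

View pics/wrist17.png

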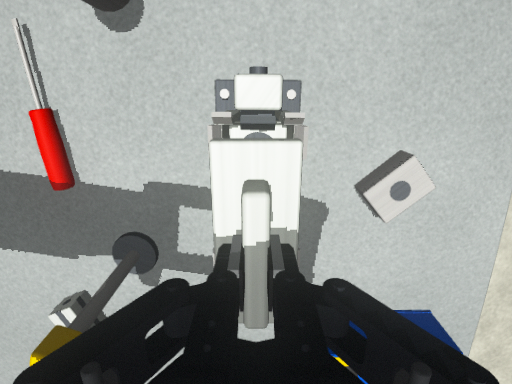

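The cover is held level, plate top ~7 mm below the TCP. Lower to the shaft mouth.

{"method": "jog_arm", "body": {"deltas": [[[-0.002,0,-0.001,0.5,0.5,15,1],[-0.002,0,-0.001,0.5,0.5,34,1],[-0.002,0,-0.001,0.5,0.5,44,1],[-0.002,0,-0.001,0.5,0.5,54,1],[-0.002,0,-0.001,0.5,0.5,65,1],[-0.002,0,-0.001,0.5,0.5,67,1]]]}}

```text
time_s: 22.05
tool_pos: [0.6417, -0.0563, 0.1308]
tool_rot: [-0.001, 0.725, 0.689, -0.001]
contact_force: [-0.9, 0.1, -1.1]
width: 0.133
```

```bash
python3 - <<'E'
from wl import *
s,st=look("side18",1,2,(.406,.2833),.09,view="side")
print(go(st,(.6423,-.0564,.090),87.1), st["wrist_torque"])
cv2.imwrite("pics/side18c.png",cv2.resize(s["img"][90:240,120:270],None,fx=4,fy=4,interpolation=cv2.INTER_CUBIC))
E
```

```text
{'t': 22.1, 'p': [0.6419, -0.0564, 0.1312], 'phi': np.float64(87.12), 'tilt': [-0.001, -0.0002], 'f': [0.0, -0.9, -1.6], 'w': 0.132}
[-0.001, 0.0002, 0.0004, 0.0, 0.5, 41.2] [-0.00102209 -0.00141629 -0.02108748]
```

View pics/side18c.png

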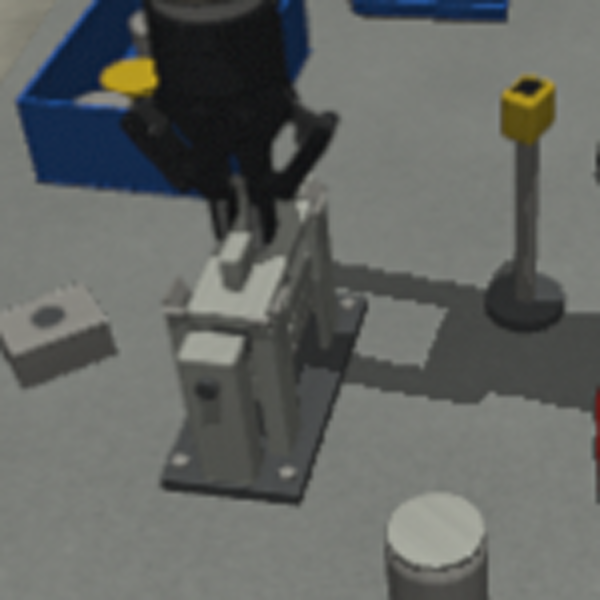

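The cover is between the posts, plate at (235,285), no side force. Push.

{"method": "jog_arm", "body": {"deltas": [[[0,0,0,0,0.5,7,1],[0,0,0,0,0.5,13,1],[0,0,0,0,0.5,19,1],[0,0,0,0,0.5,25,1],[0,0,0,0,0.5,31,1],[0,0,0,0,0.5,37,1],[0,0,0,0,0.5,41,1],[0,0,0,0,0.5,41,1]]]}}

```text
time_s: 23.1
tool_pos: [0.6426, -0.0565, 0.09]
tool_rot: [-0.0, 0.725, 0.689, -0.0]
contact_force: [2.9, 0.3, 3.5]
width: 0.133
```

```bash
python3 - <<'E'
from wl import *
st=status.read_state(); print(pose(st),go(st,(.6423,-.0564,.09),87.1),st["wrist_torque"])
s=viewer.snapshot("wrist"); cv2.imwrite("pics/wrist19.png",s["img"]); held(s,status.read_state())
C=cloud(s); m=(abs(C[...,0]-.643)<.02)&(C[...,1]>-.03)&(C[...,1]<-.008)&(C[...,2]<.1); print("plate top z",np.median(C[m][:,2]),m.sum())
E
```

```text
{'t': 23.1, 'p': [0.6426, -0.0565, 0.09], 'phi': np.float64(87.12), 'tilt': [-0.0004, -0.0003], 'f': [2.9, 0.3, 3.5], 'w': 0.133} [-0.0004, 0.0003, 0.0004, 0.1, -0.4, -0.0] [-0.0346976  -0.59764243  0.05398041]
top z(tool) at 0: -11.8 mm slopes [ 0.0784 -0.0006] x max 70.9 y -27.2..27.3 980
plate top z 0.08428843646921017 2451
```

View pics/wrist19.png

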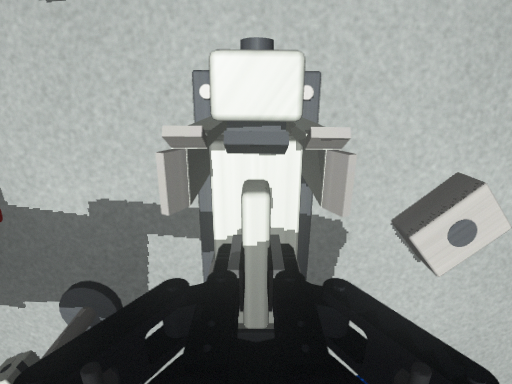

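The +x catch is over the cover's end at (257,140), plate top about 83–84 mm. Release and rise.

{"method": "jog_arm", "body": {"deltas": [[[0,0,0,0,0,0,0.75],[0,0,0,0,0,0,0.5],[0,0,0,0,0,0,0.4],[0,0,0,0,0,-15,0.4],[0,0,0,0,0,-60,0.3],[0,0,0,0,0,-115,0],[0,0,0,0,0,-170,0],[0,0,0,0,0,-170,0]]]}}

```text
time_s: 24.15
tool_pos: [0.645, -0.0568, 0.2688]
tool_rot: [0.006, 0.725, 0.689, 0.004]
contact_force: [-0.0, -0.3, 1.2]
width: 0.997
```

```bash
python3 - <<'E'
from wl import *
s,st=look("wrist20",.087,.0965,(.6423,-.056))
C=cloud(s);Z=C[...,2];m=(Z>.111)&(Z<.124)&(abs(C[...,0]-.6425)<.02)&(abs(C[...,1]+.056)<.06)
r=cv2.minAreaRect(np.float32(C[m][:,:2]*1000)); print("rib",m.sum(),np.median(C[m][:,2]),np.round(r[0],1),np.round(r[1],1),r[2])
m=(Z>.087)&(Z<.0965)&(abs(C[...,0]-.6425)<.026)&(abs(C[...,1]+.056)<.05)
P=C[m]; print("plane slopes",np.linalg.lstsq(np.c_[P[:,:2]-[.6423,-.056],np.ones(len(P))],P[:,2],rcond=None)[0])
cr=s["img"][75:260,200:320]; cv2.imwrite("pics/mag20.png",cv2.resize(cr,None,fx=3.2,fy=3.2,interpolation=cv2.INTER_CUBIC))
s=viewer.snapshot("side"); cv2.imwrite("pics/side20c.png",cv2.resize(s["img"][90:240,120:270],None,fx=4,fy=4,interpolation=cv2.INTER_CUBIC))
s=viewer.snapshot("scene"); cv2.imwrite("pics/scene20.png",s["img"])
cv2.imwrite("pics/scene20c.png",cv2.resize(s["img"][190:290,160:290],None,fx=5,fy=5,interpolation=cv2.INTER_CUBIC))
E
```

```text
wrist20 [228, 118, 51, 108, 3343] z 0.0935 [645.4 -60.3] [127.   59.2] 86.0
{'t': 24.2, 'p': [0.644, -0.0566, 0.2648], 'phi': np.float64(87.12), 'tilt': [0.0074, -0.0017], 'f': [0.5, 0.0, -0.7], 'w': 0.998}
rib 935 0.11921311677053448 [642.1 -56.4] [79.8 13.2] 87.1552963256836
plane slopes [-0.00349128  0.00077554  0.09346942]
```

View pics/mag20.png

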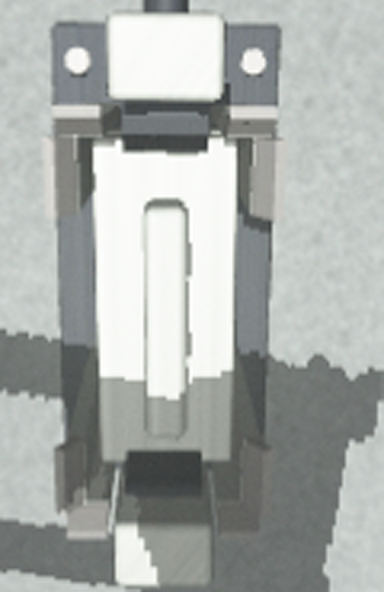

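View pics/side20c.png

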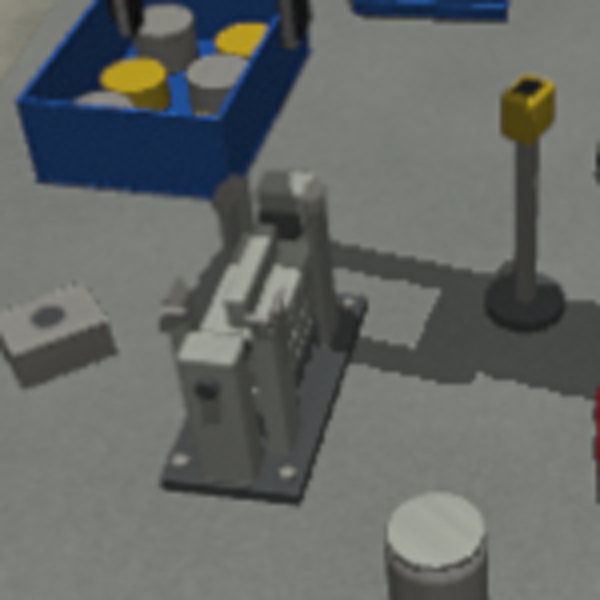

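View pics/scene20c.png

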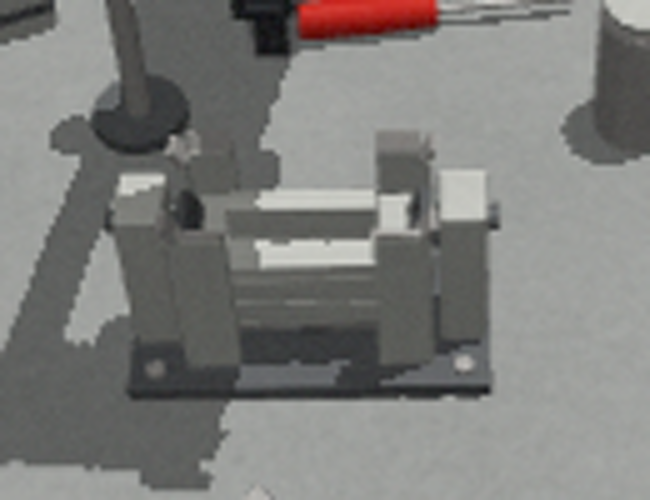

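View pics/scene20.png

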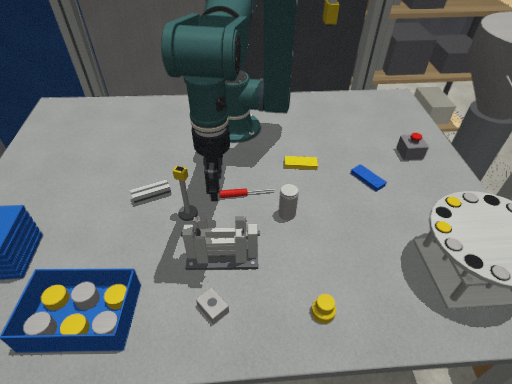

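All three pieces are stacked. Both catches lie over the cover's ends, at (165,125) and (162,470) in the crop. The plate top is at 92 mm and level, and the rib is on the axis. The bystanders are where they were and the arm is clear. Handing in.

```bash
python3 - <<'E'
from bench import finish_job
print(finish_job())
E
```

```text
the job is handed in; nothing more can be done
None
```

The magazine is loaded: both carriers went in one on the other, then the cover with its rib up, each pushed past the catches. I handed the job in at about 24.4 s; no verdict is reported back.

**Last checks (camera pictures):**
- **Cover height:** the plate top reads 93.5 mm. The wrist camera reads about 1.5 mm high, so it is about 92 mm, level with the catch undersides.
- **Cover position:** its tilt is under 0.004 rad, and the rib centre is within 1 mm of the shaft axis and parallel to it.
- **Catches:** both are out over the cover's ends.
- **Surroundings:** the gripper is open and well clear, and the offcut, tin, screwdriver and sensor stand look unmoved.

**What disagreed or was not measured:**
- **Gripped heights:** the camera and arm readings differed by up to about 4 mm for the height of the gripped cover, and by 1–3 mm for the carriers. It did not affect the result.
- **Joint values:** the platform and catch travels could only be judged from the pictures.

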